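# Pack the tea gift set into its foam-lined case

## Robot

A 6-joint arm with a two-finger parallel gripper is mounted at the origin on the work surface. World frame = base frame: x ahead of the robot, y to its left, z up, the work surface at z = 0. Lengths are in m, angles in rad, forces in N, time in s.
With the tool pointing down it reaches from about 0.375 to 0.9 m from the base axis. Payload 3.1 kg.
Tool frame: the origin (TCP) lies at the very end of the fingers, on their centre line; the grasp point (between the pads) lies 19 mm behind it (arm.grip_point_offset is the distance from the TCP to the grasp point, in m); z points along the fingers, y is the line along which they close (so a half turn about z gives the same grasp; the last joint's range is limited). The gripper opens to 85 mm and grips with 20 to 120 N. Pads are 22 mm wide; open, the fingers measure 114 mm over their backs; the gripper's body (76 mm by 85 mm) begins 54 mm behind the grasp point. The pads swing forward as they close: fully open they stand 13 mm farther back than shut.
Start: joints at [1.06, 0.527, 1.433, -0, 1.181, -0.178], TCP at [0.204, 0.591, 0.231] pointing down, gripper open.
Joint ranges: [-3.08, 3.08], [-0.75, 2.2], [0.22, 2.44], [-1.43, 4.57], [0, 2.65], [-2.85, 2.85]. Speed limits (rad/s): [2.79, 2.79, 3.14, 3.14, 3.14, 3.14].

## Interface

Orientations are given as a rotation vector (axis times angle).
In Python, from workcell import arm gives the robot as it stands.
- The arm moves only by the tool servo_tool, never from a script. Its arguments are lists of equal length, an entry for each row: "turn": the turn, a rotation vector about the tool's x, y, z in degrees, a list of three; "linear": the shift along the tool's x, y, z in mm, a list of three; "gripper": the finger opening in mm, from 0 to 85.4. A call has 1 to 10 rows; each row shifts and turns the commanded pose from where the row before left it, along the tool's axes as they then stand; what a row does not reach is not made up. A row lasts 1/8 s, in which the tool goes at most 62.5 mm and 10.7 degrees, less where a joint would pass 70% of its speed; a pose out of reach is approached as far as the arm can. A call is refused whole if a number of a shift passes 62.5 or a number of a turn 10.7, either way. A call with a gripper value outside its range is refused whole. The fingers move at their own pace and stop on an object; "newtons" is the grip in N (left out, the last holds). Time passes only in rows, so rows that do not move let the fingers close. It gives the time, the measured TCP pose, the force, the opening and the grip force at its end, in the units of the state.
- arm.observe(): the state, without advancing time (a new reading comes with each control period).
- arm.read_camera(name): name is "scene" or "top" or "wrist"; returns the picture (420x560x3 uint8, red, green, blue); there is no depth.
- arm.calibration(name): a dict with "mtx" (3x3 intrinsics, pixels), "k1" (the pictures are not rectified: a ray, as slopes to the right and down, at radius r is drawn at 1 + k1 r^2 times it, then the intrinsics apply), "eye" and "attitude" of the camera in the world; the wrist camera has in their place "mount" (4x4, takes a point from camera to tool coordinates, whose origin is the TCP and whose axes are the flange's). Camera axes: x right, y up, looking along -z (the intrinsics and any distortion apply to the point x, -y, -z); pixel columns grow to the right and rows downward; lengths in m; the calibration is good to about 2 mm. A picture is of the moment at which its call begins: read the wrist's pose just before it. calibration takes no time and is no camera call.
- arm.finish_job(): hands the job in; it is judged then, once.
The state is a dict: "clock": time; "joint_pos": joint angles; "qd": joint speeds; "joint_efforts": joint torques, N m; "ee_pos": TCP position; "tcp_rot": TCP orientation; "wrist_force": force on the tool from outside, world axes, zero at the start; "wrist_torque": the same for the moment, N m; "finger_gap": finger opening in m; "gripper_force": force on a finger pad.
Only numpy, scipy, OpenCV 4.12 (cv2) and the standard library are available. Lean on these libraries where they do the work, as an engineer would, in place of code of your own. Each camera call takes 0.05 s, during which the arm holds its last target. There are 200 camera calls.

## Task

Pack the tea gift set from the felt mat into the open aluminium case: put the celadon cup, the honey jar, the red tea caddy and the white sugar box each into the foam cut-out that matches its outline (the jar in the smaller round one), upright, all the way down, and the caddy and the sugar box square with the sides of their cut-outs. Set each piece down rather than letting it drop, and leave the bowl and the lantern where they stand.

Things in the scene. Friction and masses are not known exactly. Their poses are not given: they have to be found in the camera images.
- cup: celadon-green ceramic tea cup without a handle, open at the top: outside diameter 66 mm from 40 mm height up to the rim, narrowing below to a foot of 44 mm; 66 mm high, wall 3.5 mm, 0.14 to 0.23 kg. Stands upright on a thin felt mat; origin at the centre of its underside, z up.
- jar: round amber glass honey jar with a paper band and a brass-coloured screw lid: diameter 44 mm, 70 mm high with the lid, closed, 0.16 to 0.25 kg. Stands upright on a thin felt mat; origin at the centre of its underside, z up.
- caddy: closed red lacquered tea caddy, square, 48 x 48 mm (sides along its x and y), 76 mm high, 0.13 to 0.2 kg, a brass line round it and a brass dot on the lid. Stands upright on a thin felt mat; origin at the centre of its underside, z up.
- sugar_box: closed white porcelain sugar box, oblong, 72 mm along its x, 36 mm along its y, 64 mm high, 0.19 to 0.3 kg, a blue line round it and along the lid. Stands upright on a thin felt mat; origin at the centre of its underside, z up.
- foam_cup: the cup's place: charcoal foam block 105 x 105 mm, 53 mm high, fixed in the open case (2 x 2 blocks, 106 mm centre to centre; any block may be in any corner). In the middle of its top a recess 24 mm deep, with a cream-coloured floor 29 mm above the origin: round, diameter 82 mm. Origin: centre of the underside, z up. The case's wall stands 4 mm higher than the foam's top; its lid lies folded back on the far side, no higher.
- foam_jar: the honey jar's place: charcoal foam block 105 x 105 mm, 53 mm high, fixed in the open case (2 x 2 blocks, 106 mm centre to centre; any block may be in any corner). In the middle of its top a recess 24 mm deep, with a cream-coloured floor 29 mm above the origin: round, diameter 60 mm. Origin: centre of the underside, z up. The case's wall stands 4 mm higher than the foam's top; its lid lies folded back on the far side, no higher.
- foam_caddy: the tea caddy's place: charcoal foam block 105 x 105 mm, 53 mm high, fixed in the open case (2 x 2 blocks, 106 mm centre to centre; any block may be in any corner). In the middle of its top a recess 24 mm deep, with a cream-coloured floor 29 mm above the origin: square, 64 x 64 mm, sides along the block's x and y. Origin: centre of the underside, z up. The case's wall stands 4 mm higher than the foam's top; its lid lies folded back on the far side, no higher.
- foam_box: the sugar box's place: charcoal foam block 105 x 105 mm, 53 mm high, fixed in the open case (2 x 2 blocks, 106 mm centre to centre; any block may be in any corner). In the middle of its top a recess 24 mm deep, with a cream-coloured floor 29 mm above the origin: oblong, 88 mm along the block's x, 52 mm along its y. Origin: centre of the underside, z up. The case's wall stands 4 mm higher than the foam's top; its lid lies folded back on the far side, no higher.
- bowl: bystander, to be left alone: celadon bowl, 112 mm across the rim, 52 mm high, standing beyond the mat. Origin at the centre of its underside.
- lantern: bystander, to be left alone: folding plastic lantern with green base and cap and a pleated cream shade, diameter 74 mm, 103 mm high and 137 mm with its wire bail, standing beyond the mat. Origin at the centre of its underside.
Mind the look-alikes: they are no part of the job. Several things have the shape of the sugar_box; the one meant has the colours described above.

How it is judged:
By the outcome, as a careful person would: the job done as asked, in the order asked, and still so for the second after the job is handed in, with the robot touching nothing.
It also fails if it takes over 115 s, if anything falls off the work surface, if the arm or the gripper's body presses on something with over 40 N, if the wrist force passes 120 N, or if a joint passes its speed limit or range.

## Working session

There is one attempt and no reset: what is moved stays moved. The work goes in short steps, Python scripts to look and compute and a tool call to move; the robot and the scene stay as the last step left them, time stands still between calls to the robot, and variables do not carry over. Pictures are saved under pics/ and viewed, at most 14 in all, crops included, and the job is handed in when it is done.

Besides the shell and the picture viewer there is one more tool, called after "Request:" as name(argument=value, ...) on one line, values as JSON. servo_tool: Moves the arm, as the interface text tells. Its arguments: {"type":"object","properties":{"turn":{"type":"array","items":{"type":"array","items":{"type":"number"}}},"linear":{"type":"array","items":{"type":"array","items":{"type":"number"}}},"gripper":{"type":"array","items":{"type":"number"}},"newtons":{"type":"number"}},"required":["turn","linear","gripper"]}

```bash
mkdir -p pics
cat > h.py <<'E'
import numpy as np, cv2
from scipy.spatial.transform import Rotation as R
from workcell import arm
def snap(name,fn=None):
    s=arm.observe(); im=arm.read_camera(name)
    if fn: cv2.imwrite('pics/'+fn,im[:,:,::-1])
    return s,im
def campose(name,s=None):
    c=arm.calibration(name); 
    if name=='wrist':
        M=np.array(c['mount']); T=np.eye(4); T[:3,:3]=R.from_rotvec(s['tcp_rot']).as_matrix(); T[:3,3]=s['ee_pos']
        W=T@M; return c,W[:3,:3],W[:3,3]
    a=np.array(c['attitude'],float)
    A=a if a.shape==(3,3) else R.from_rotvec(a).as_matrix()
    return c,A,np.array(c['eye'])
def pix2w(name,uv,z,s=None):
    c,A,e=campose(name,s); K=np.array(c['mtx'],float)
    uv=np.atleast_2d(np.array(uv,float)); out=[]
    for u,v in uv:
        d=np.array([(u-K[0,2])/K[0,0],(v-K[1,2])/K[1,1]]); r=d.copy()
        for _ in range(20): r=d/(1+c['k1']*(r@r))
        ray=A@np.array([r[0],-r[1],-1]); out.append(e+ray*(z-e[2])/ray[2])
    return np.array(out)
def w2pix(name,P,s=None):
    c,A,e=campose(name,s); K=np.array(c['mtx'],float)
    p=(np.atleast_2d(P)-e)@A; x=p[:,0]/-p[:,2]; y=-p[:,1]/-p[:,2]; k=1+c['k1']*(x*x+y*y)
    return np.c_[K[0,0]*x*k+K[0,2],K[1,1]*y*k+K[1,2]]
E
python3 - <<'E'
from h import *
a=snap('scene','s0.png')[1]; b=snap('top','t0.png')[1]
for n in('scene','top','wrist'): print(n,arm.calibration(n))
print(arm.observe(), arm.grip_point_offset)
E
```

```text
scene {'mtx': array([[488.27193999,   0.        , 284.00652109],
       [  0.        , 488.27193999, 210.96534071],
       [  0.        ,   0.        ,   1.        ]]), 'k1': -0.15389611400482608, 'eye': array([ 0.89393953, -0.39321583,  0.95365719]), 'attitude': array([0.56314183, 0.19308475, 0.66884053])}
top {'mtx': array([[517.78652027,   0.        , 276.46658437],
       [  0.        , 517.78652027, 219.78962464],
       [  0.        ,   0.        ,   1.        ]]), 'k1': -0.15740560325819244, 'eye': array([0.32450081, 0.04612117, 1.38066642]), 'attitude': array([ 0.13250139, -0.10345976, -1.57822479])}
wrist {'mtx': array([[351.34452467,   0.        , 280.35312926],
       [  0.        , 351.34452467, 213.83546741],
       [  0.        ,   0.        ,   1.        ]]), 'k1': 0.014019937014994476, 'mount': array([[-4.61986483e-04,  9.49168771e-01,  3.14767265e-01,
         8.07855780e-02],
       [ 9.99999848e-01,  5.32754059e-04, -1.38791759e-04,
         7.26915881e-04],
       [-2.99430341e-04,  3.14767153e-01, -9.49168873e-01,
        -1.42112563e-01],
       [ 0.00000000e+00,  0.00000000e+00,  0.00000000e+00,
         1.00000000e+00]])}
{'clock': 0.1, 'joint_pos': array([ 1.06050025e+00,  5.28354404e-01,  1.43377533e+00, -1.64285577e-05,
        1.18140530e+00, -1.78483397e-01]), 'qd': array([ 9.86357832e-04, -2.42419683e-03, -1.79373632e-03,  8.09914626e-04,
        1.52953589e-03, -2.56087523e-05]), 'joint_efforts': array([-1.23712921e-04, -4.43303096e+01, -1.78585643e+01, -2.09415452e-04,
        3.95742696e-03, -1.09428797e-05]), 'ee_pos': array([0.203245  , 0.59034814, 0.23044266]), 'tcp_rot': array([-5.18706541e-01, -3.09782334e+00,  2.87940290e-03]), 'wrist_force': array([ 0.10586735, -0.01663182,  0.61933715]), 'wrist_torque': array([-0.02277359,  0.0410922 , -0.00612751]), 'gripper_force': 0.0, 'finger_gap': 0.08525277488430076} 0.0187
```

View pics/t0.png

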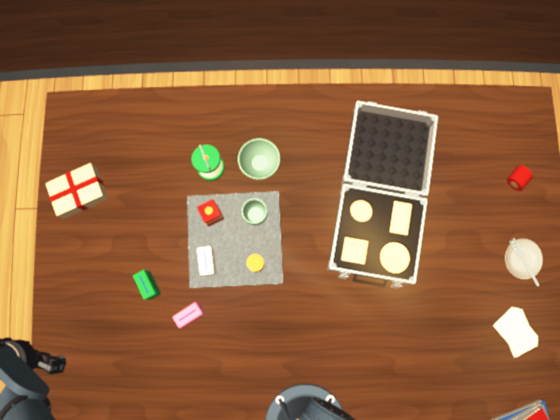

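View pics/s0.png

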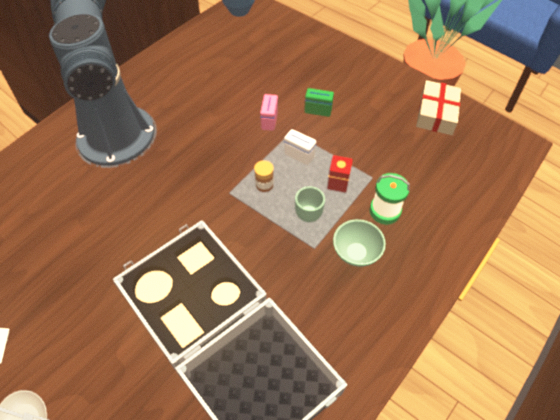

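Run:
```python
from h import *
im=cv2.imread('pics/t0.png')
c=im[135:300,130:440]; cv2.imwrite('pics/c0.png',cv2.resize(c,None,fx=2.5,fy=2.5,interpolation=cv2.INTER_CUBIC))
for n,f in(('top','t0'),('scene','s0')):
    im=cv2.imread(f'pics/{f}.png'); hsv=cv2.cvtColor(im,cv2.COLOR_BGR2HSV)
    m=cv2.inRange(hsv,(10,25,150),(40,140,255))
    box=np.zeros_like(m)
    if n=='top': box[190:285,335:425]=1
    else: box[225:360,115:265]=1
    m=m*box
    k,l,st,ce=cv2.connectedComponentsWithStats(m)
    for i in range(1,k):
        if st[i,4]<100: continue
        cn=max(cv2.findContours((l==i).astype(np.uint8),0,2)[0],key=len)[:,0]
        w=pix2w(n,cn,.030)[:,:2].astype(np.float32)
        r=cv2.minAreaRect(w*1000); M=cv2.moments(w); print(n,ce[i].round(),st[i,4],'rect',np.round(r[0],1),np.round(r[1],1),round(r[2],1))
```

```text
top [407. 193.] 107 rect [ 598.4 -268.3] [117.8  11.1] 79.4
top [361. 211.] 428 rect [ 549.8 -154. ] [58.6 59.4] 88.2
top [400. 218.] 654 rect [ 530.8 -258.6] [53.2 89.6] 78.9
top [388. 266.] 545 rect [ 423.4 -239.7] [167.4 300.6] 35.6
top [355. 250.] 667 rect [ 446.1 -133.9] [69.  67.6] 79.7
top [394. 257.] 809 rect [ 425.2 -238.5] [82.5 81.5] 89.0
scene [177. 275.] 864 rect [ 466.4 -186.6] [221.4 243.3] 79.1
scene [235. 258.] 178 rect [504.4 -74.9] [  4.8 207.1] 79.2
scene [195. 258.] 689 rect [ 442.1 -130.2] [64.  56.2] 79.0
scene [153. 286.] 998 rect [ 422.1 -235. ] [78.2 75.5] 46.1
scene [141. 320.] 197 rect [ 455.  -303.9] [  4.8 210.2] 79.2
scene [225. 293.] 562 rect [ 548.5 -149.8] [59.8 51.3] 40.0
scene [221. 330.] 442 rect [ 596.4 -207.8] [213.6  12.2] 79.1
scene [182. 325.] 1075 rect [ 527.3 -256.1] [54.5 83.7] 79.4
scene [230. 334.] 649 rect [ 615.6 -207.6] [178.6  16.9] 79.2
```

View pics/c0.png

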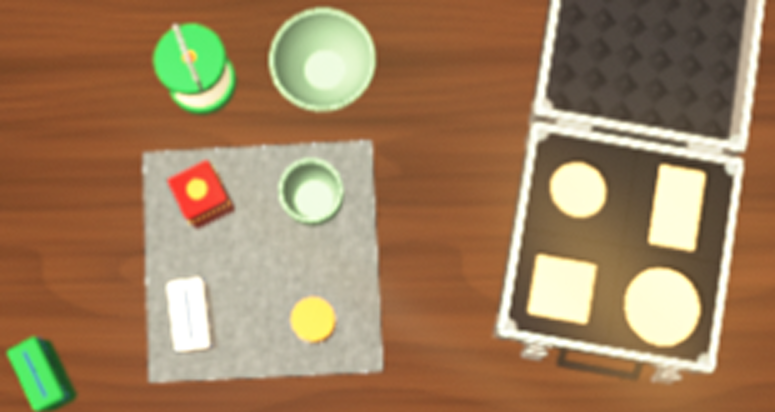

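The crop shows, by original pixels: cup (254,211), jar (255,263), caddy (209,212), white sugar box (205,261). Look-alikes are the green box (145,285), the pink box (187,315), the bowl (259,159) as cup and the red can (520,178) as caddy. The white box with the blue line on the mat is the one meant. Next I measure the tops.

Run:
```python
from h import *
im=cv2.imread('pics/t0.png'); hsv=cv2.cvtColor(im,cv2.COLOR_BGR2HSV)
def blob(n,m,seed):
    k,l=cv2.connectedComponents(m); y,x=np.nonzero(l); i=np.argmin((x-seed[0])**2+(y-seed[1])**2)
    b=(l==l[y[i],x[i]]).astype(np.uint8); return max(cv2.findContours(b,0,2)[0],key=len)[:,0]
for nm,lo,hi,s,z in(('cup',(35,25,60),(90,255,255),(254,211),.068),('jar',(15,150,150),(35,255,255),(255,263),.072),
  ('caddy',(0,150,120),(25,255,255),(206,210),.078),('box',(0,0,185),(179,50,255),(205,261),.066),
  ('bowl',(35,25,60),(90,255,255),(259,145),.052),('lantern',(50,150,60),(75,255,255),(206,160),.11)):
    w=pix2w('top',blob('top',cv2.inRange(hsv,lo,hi),s),z)[:,:2].astype(np.float32)*1000
    r=cv2.minAreaRect(w); print(nm,np.round(r[0],1),np.round(r[1],1),round(r[2],1), w.mean(0))
print(pix2w('top',[[188,194],[279,192],[282,286],[189,287]],.002).round(3))
s=arm.observe(); print(R.from_rotvec(s['tcp_rot']).as_matrix().round(3))
```

```text
cup [548.1 127.2] [67.1 70.6] 89.6 [548.32935 127.33789]
jar [412.6 124.8] [0. 0.] 0.0 [412.5631  124.75645]
caddy [543.4 240.6] [56.3 48.1] 26.2 [545.049  240.0192]
box [475.9 179.3] [237.8 237.9] 2.3 [481.23688 168.34778]
bowl [692.2 116. ] [109.1 109.8] 89.2 [694.09534 117.37669]
lantern [684.4 230.1] [67.2 30.5] 21.4 [686.0222  234.61464]
[[0.607 0.312 0.002]
 [0.609 0.063 0.002]
 [0.356 0.058 0.002]
 [0.354 0.306 0.002]]
[[-0.945  0.326 -0.001]
 [ 0.326  0.945 -0.002]
 [ 0.    -0.002 -1.   ]]
```

Request:
servo_tool(turn=[[0, 0, 0], [0, 0, 0], [0, 0, 0], [0, 0, 0], [0, 0, 0], [0, 0, 0], [0, 0, 0], [0, 0, 0], [0, 0, 0], [0, 0, 0]], linear=[[-48, -32, 3], [-48, -32, 3], [-48, -32, 3], [-48, -32, 3], [-48, -32, 3], [-48, -32, 3], [-48, -32, 3], [-48, -32, 3], [-48, -32, 3], [-45, -35, 3]], gripper=[85, 85, 85, 85, 85, 85, 85, 85, 85, 85])

```text
clock: 1.35
ee_pos: [0.5503, 0.1285, 0.2009]
tcp_rot: [-0.519, -3.098, -0.0]
wrist_force: [0.3, -0.1, -0.7]
finger_gap: 0.085
gripper_force: 0.0
```

```bash
cat >> h.py <<'E'
def plan(x,y,z,yaw=None):
    "tool-frame shift (mm) with turn first (deg about tool z), yaw = world angle of tool y axis mod 180"
    s=arm.observe(); Rm=R.from_rotvec(s['tcp_rot']).as_matrix(); p=s['ee_pos']
    cur=np.degrees(np.arctan2(Rm[1,1],Rm[0,1])); t=0
    if yaw is not None: t=-((yaw-cur+90)%180-90)
    d=(np.array([x,y,z])-p*1000)
    print('pos',(p*1000).round(1),'yaw',cur.round(2),'tilt',np.degrees(Rm[:2,2]).round(2),'F',s['wrist_force'].round(1),'gap',round(s['finger_gap']*1000,1),'j6',s['joint_pos'][5].round(2),'t',s['clock'])
    print('turn z',round(t,1),'lin before turn',(Rm.T@d).round(1),'after',((Rm@R.from_euler('z',t,degrees=True).as_matrix()).T@d).round(1))
E
python3 - <<'E'
from h import *
plan(548,127,200)
s,im=snap('wrist','w1.png')
E
```

```text
pos [550.3 128.5 200.9] yaw 70.98 tilt [-0.01  0.01] F [ 0.3 -0.1 -0.7] gap 85.0 j6 -1.21 t 1.35
turn z 0 lin before turn [ 1.7 -2.1  0.9] after [ 1.7 -2.1  0.9]
```

View pics/w1.png

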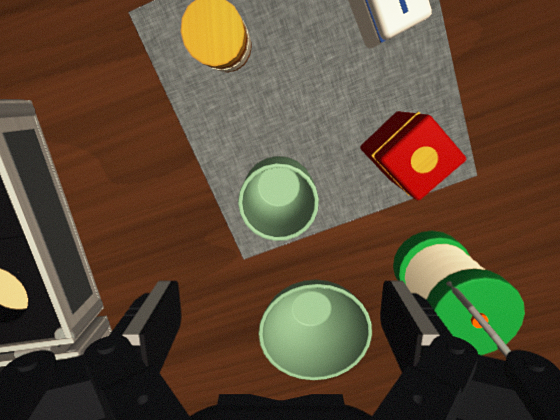

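The wrist picture shows the cup rim centred at (279,200), the caddy lid around (421,158), the jar lid (214,32) and the bowl at (315,330), clear between the fingers. I measure the tops from here.

```bash
cat >> h.py <<'E'
def top_of(name,im,s,lo,hi,z,roi):
    "minAreaRect/centre in world mm of the largest blob in colour range within roi (x0,y0,x1,y1)"
    hsv=cv2.cvtColor(im,cv2.COLOR_RGB2HSV); m=cv2.inRange(hsv,lo,hi); k=np.zeros_like(m); x0,y0,x1,y1=roi; k[y0:y1,x0:x1]=255; m&=k
    m=cv2.morphologyEx(m,cv2.MORPH_CLOSE,np.ones((5,5)))
    cn=max(cv2.findContours(m,0,1)[0],key=cv2.contourArea)[:,0]
    w=pix2w(name,cn,z,s)[:,:2].astype(np.float32)*1000; r=cv2.minAreaRect(w); ci=cv2.minEnclosingCircle(w)
    return np.round(r[0],1),np.round(r[1],1),round(r[2],1),'circ',np.round(ci[0],1),round(ci[1],1)
E
python3 - <<'E'
from h import *
s=arm.observe(); im=cv2.imread('pics/w1.png')[:,:,::-1].copy()
hsv=cv2.cvtColor(im,cv2.COLOR_RGB2HSV)
for p in((421,135),(395,175),(385,140),(214,30),(240,66),(395,20),(365,25),(240,200),(260,180)): print(p,hsv[p[1],p[0]])
print(top_of('wrist',im,s,(40,30,70),(90,255,255),.068,(230,163,330,245)))
print(top_of('wrist',im,s,(0,200,165),(35,255,255),.078,(350,100,475,205)))
print(top_of('wrist',im,s,(10,150,150),(35,255,255),.072,(170,0,255,68)))
print(w2pix('wrist',[[.548,.127,.068],[.55,.24,.078]],s))
E
```

```text
(421, 135) [  1 240 210]
(395, 175) [  1 249 137]
(385, 140) [  0 251  62]
(214, 30) [ 22 196 235]
(240, 66) [ 15 121  93]
(395, 20) [ 30  12 248]
(365, 25) [17 63 93]
(240, 200) [ 50  66 215]
(260, 180) [ 51  67 210]
(array([556.6, 120.3]), array([65.5, 65.5]), 70.8, 'circ', array([555. , 121.1]), 35.2)
(array([557.5, 236.1]), array([45.2, 46. ]), 25.8, 'circ', array([557.1, 236.7]), 30.8)
(array([425.4, 118.7]), array([43.5, 40. ]), 70.9, 'circ', array([423.8, 119.3]), 22.2)
[[282.28061354 190.63875785]
 [426.58715293 148.06607167]]
```

Run:
```python
from h import *
im=cv2.imread('pics/s0.png')[:,:,::-1].copy()
print(top_of('scene',im,None,(35,25,60),(90,255,255),.068,(290,180,328,225)))
print(w2pix('scene',[[.548,.127,.068],[.556,.120,.068],[.545,.240,.078],[.5565,.236,.078]]).round(1))
s=arm.observe()
print('top px', w2pix('top',[[.548,.127,.068],[.556,.120,.068]]).round(1))
cv2.imwrite('pics/c1.png',cv2.resize(im[140:230,250:370,::-1],None,fx=5,fy=5,interpolation=cv2.INTER_CUBIC))
```

```text
(array([558.7, 115.8]), array([64.6, 93.5]), 38.6, 'circ', array([556.8, 114.3]), 47.1)
[[308.9 197.3]
 [309.9 201.2]
 [338.  163.3]
 [341.  166.9]]
top px [[254.  210.5]
 [256.7 207.4]]
```

View pics/c1.png

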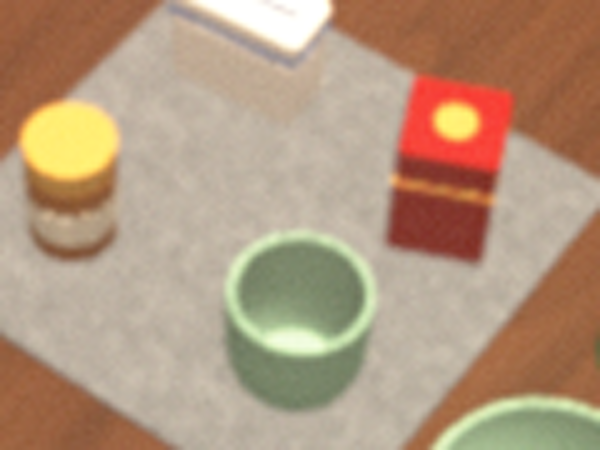

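The crop puts the rim centre at scene pixel (310,199) and the caddy dot at (341,164). I recheck the wrist rays directly.

Run:
```python
from h import *
s=arm.observe()
print(s['ee_pos'],pix2w('wrist',[[279,200],[424,159],[214,33]],.07,s).round(4))
print(w2pix('wrist',[[.556,.1205,.068]],s), pix2w('scene',[[310,199.2]],.068),pix2w('scene',[[341.2,164.2]],.078))
c,A,e=campose('wrist',s); print(A.round(3),e)
```

```text
[0.55535701 0.12231177 0.20079849] [[0.554  0.1221 0.07  ]
 [0.5598 0.2391 0.07  ]
 [0.4251 0.1195 0.07  ]]
[[277.97302359 202.15306285]] [[0.55288864 0.12453726 0.068     ]] [[0.55216793 0.24269607 0.078     ]]
[[ 0.33  -0.894 -0.302]
 [ 0.944  0.312  0.108]
 [-0.002 -0.321  0.947]] [0.47856544 0.15026541 0.34238118]
```

Request:
servo_tool(turn=[[0, 0, 0], [0, 0, 0], [0, 0, 0], [0, 0, 0], [0, 0, 0], [0, 0, 0], [0, 0, 0]], linear=[[5, 2, 20], [0, 0, 40], [0, 0, 40], [0, 0, 30], [0, 0, 0], [0, 0, 0], [0, 0, 0]], gripper=[85, 85, 85, 85, 85, 85, 85])

```text
clock: 2.28
ee_pos: [0.5463, 0.1338, 0.0728]
tcp_rot: [0.518, 3.096, 0.001]
wrist_force: [-0.8, -0.3, 0.1]
finger_gap: 0.0849
gripper_force: 0.0
```

Run:
```python
from h import *
plan(551,126,32)
s,im=snap('wrist','w2.png')
```

```text
pos [546.3 133.8  72.8] yaw 71.0 tilt [0.17 0.01] F [-0.8 -0.3  0.1] gap 84.9 j6 -1.2 t 2.275
turn z 0 lin before turn [-6.8 -5.9 40.8] after [-6.8 -5.9 40.8]
```

View pics/w2.png

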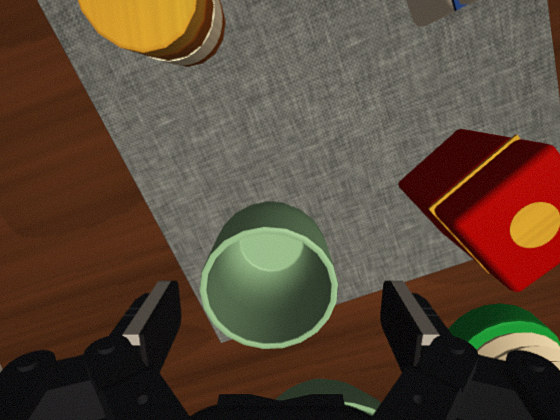

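The cup rim is centred at about (269,288), a little left of the finger midline at column 280. I compute the shift.

Run:
```python
from h import *
s=arm.observe(); plan(551,126,32)
w=pix2w('wrist',[[269,288],[202,288],[337,288],[269,229],[269,348]],.068,s)*1000; print(w.round(1), (w[1]+w[2])[:2]/2,(w[3]+w[4])[:2]/2)
w=pix2w('wrist',[[432,208],[535,225]],.078,s)*1000; print(w.round(1))
```

```text
pos [546.2 133.8  72.7] yaw 70.99 tilt [0.17 0.01] F [0.3 0.9 0.2] gap 85.1 j6 -1.2 t 2.325
turn z 0 lin before turn [-6.9 -5.8 40.8] after [-6.9 -5.8 40.8]
[[549.4 127.8  68. ]
 [539.   97.9  68. ]
 [559.9 158.2  68. ]
 [521.2 137.8  68. ]
 [581.6 116.3  68. ]] [549.42854706 128.04558318] [551.40940301 127.07218934]
[[530.8 205.2  78. ]
 [551.8 243.6  78. ]]
```

Request:
servo_tool(turn=[[0, 0, 0], [0, 0, 0], [0, 0, 0], [0, 0, 0], [0, 0, 0], [0, 0, 0], [0, 0, 0], [0, 0, 0], [0, 0, 0]], linear=[[-6, -5, 0], [0, 0, 15], [0, 0, 26], [0, 0, 0], [0, 0, 0], [0, 0, 0], [0, 0, 0], [0, 0, 0], [0, 0, 0]], gripper=[85, 85, 85, 85, 62, 60, 60, 60, 60], newtons=35)

```text
clock: 3.45
ee_pos: [0.5496, 0.127, 0.0308]
tcp_rot: [0.519, 3.098, 0.0]
wrist_force: [-0.3, 0.3, 2.5]
finger_gap: 0.0652
gripper_force: 39.4
```

Run:
```python
from h import *
plan(424.6,-236.6,150,79.2)
print(arm.observe()['gripper_force'])
```

```text
pos [549.6 127.   30.8] yaw 70.99 tilt [0.05 0.  ] F [-0.3  0.3  2.5] gap 65.2 j6 -1.21 t 3.45
turn z -8.2 lin before turn [  -0.4 -384.5 -119.4] after [  54.5 -380.6 -119.4]
39.40555242821574
```

Request:
servo_tool(turn=[[0, 0, 0], [0, 0, 0], [0, 0, 0], [0, 0, 0], [0, 0, 0], [0, 0, 0], [0, 0, 0], [0, 0, 0], [0, 0, 0], [0, 0, 0]], linear=[[0, 0, -15], [0, 0, -30], [0, 0, -40], [0, -25, -24], [0, -50, 0], [0, -60, 0], [0, -60, 0], [0, -60, 0], [0, -50, 0], [0, -40, 0]], gripper=[60, 60, 60, 60, 60, 60, 60, 60, 60, 60])

```text
clock: 4.7
ee_pos: [0.4361, -0.2012, 0.1401]
tcp_rot: [0.521, 3.097, -0.001]
wrist_force: [-0.2, 0.2, -1.9]
finger_gap: 0.0652
gripper_force: 39.6
```

Request:
servo_tool(turn=[[0, 0, -8.2], [0, 0, 0], [0, 0, 0], [0, 0, 0], [0, 0, 0]], linear=[[0, -25, 0], [0, -10, 0], [0, 0, 0], [0, 0, 0], [0, 0, 0]], gripper=[60, 60, 60, 60, 60])

```text
clock: 5.32
ee_pos: [0.427, -0.2315, 0.1393]
tcp_rot: [-0.294, -3.127, -0.001]
wrist_force: [-0.4, 0.1, -2.4]
finger_gap: 0.0651
gripper_force: 39.6
```

Run:
```python
from h import *
plan(424.6,-236.6,150,79.2)
s,im=snap('wrist','w3.png')
```

```text
pos [ 427.  -231.5  139.3] yaw 79.25 tilt [-0.02  0.03] F [-0.4  0.1 -2.4] gap 65.1 j6 -2.11 t 5.325
turn z 0.0 lin before turn [  1.5  -5.4 -10.7] after [  1.5  -5.4 -10.7]
```

View pics/w3.png

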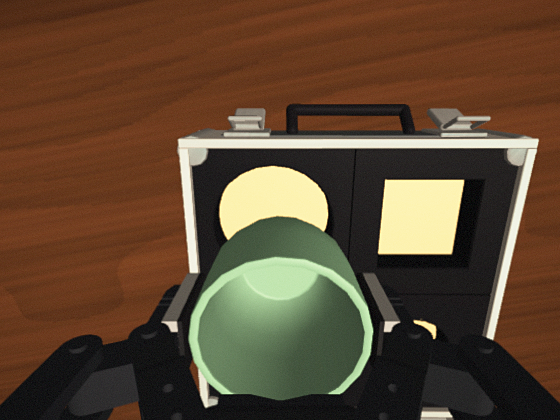

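Run:
```python
from h import *
s=arm.observe(); b=.003
f=lambda uv,z: print(uv,z,(pix2w('wrist',uv,z,s)*1000).round(1).tolist())
f([[220,213],[329,213],[274,166]],.053+b); f([[220,213],[329,213]],.029+b)
f([[382,217],[422,180],[352,200],[351,240]],.053+b); f([[460,217],[420,254]],.029+b)
f([[181,142],[535,142]],.057+b)
Rm=R.from_rotvec(s['tcp_rot']).as_matrix(); print(Rm.round(3))
```

```text
[[220, 213], [329, 213], [274, 166]] 0.056 [[413.1, -269.7, 56.0], [426.9, -197.4, 56.0], [388.6, -227.8, 56.0]]
[[220, 213], [329, 213]] 0.032 [[420.1, -275.5, 32.0], [435.3, -195.5, 32.0]]
[[382, 217], [422, 180], [352, 200], [351, 240]] 0.056 [[436.5, -162.6, 56.0], [415.8, -134.5, 56.0], [420.7, -181.1, 56.0], [449.3, -185.3, 56.0]]
[[460, 217], [420, 254]] 0.032 [[456.8, -99.8, 32.0], [481.7, -131.0, 32.0]]
[[181, 142], [535, 142]] 0.060000000000000005 [[362.4, -281.4, 60.0], [403.6, -66.4, 60.0]]
[[-0.982  0.187 -0.   ]
 [ 0.187  0.982  0.   ]
 [ 0.     0.    -1.   ]]
```

The picture shows the cup held upright, the large round recess behind it at (274,213) with its edges at columns 220 and 329, and the square recess at (420,217). The cup recess centre works out at about (428,-236) mm.

Request:
servo_tool(turn=[[0, 0, 0], [0, 0, 0], [0, 0, 0], [0, 0, 0], [0, 0, 0], [0, 0, 0], [0, 0, 0]], linear=[[-1.5, -4, 0], [0, 0, 20], [0, 0, 30], [0, 0, 16], [0, 0, 4], [0, 0, 0], [0, 0, 0]], gripper=[60, 60, 60, 60, 60, 60, 60])

```text
clock: 6.25
ee_pos: [0.4281, -0.2373, 0.07]
tcp_rot: [0.296, 3.126, -0.002]
wrist_force: [0.1, 0.5, -1.1]
finger_gap: 0.0651
gripper_force: 39.6
```

Request:
servo_tool(turn=[[0, 0, 0], [0, 0, 0], [0, 0, 0]], linear=[[0, 0, 2], [0, 0, 2], [0, 0, 0]], gripper=[60, 60, 60])

```text
clock: 6.62
ee_pos: [0.4275, -0.2368, 0.0653]
tcp_rot: [-0.296, -3.127, -0.0]
wrist_force: [0.1, -0.5, -1.5]
finger_gap: 0.0654
gripper_force: 39.6
```

Request:
servo_tool(turn=[[0, 0, 0], [0, 0, 0], [0, 0, 0]], linear=[[0, 0, 1.5], [0, 0, 1.5], [0, 0, 0]], gripper=[60, 60, 60])

```text
clock: 7.0
ee_pos: [0.4275, -0.2368, 0.0621]
tcp_rot: [-0.296, -3.127, -0.0]
wrist_force: [-0.3, 0.2, -2.2]
finger_gap: 0.065
gripper_force: 39.6
```

Request:
servo_tool(turn=[[0, 0, 0], [0, 0, 0]], linear=[[0, 0, 1.2], [0, 0, 0]], gripper=[60, 60])

```text
clock: 7.25
ee_pos: [0.4276, -0.2368, 0.061]
tcp_rot: [-0.296, -3.127, -0.0]
wrist_force: [0.8, -0.7, -1.8]
finger_gap: 0.0654
gripper_force: 39.6
```

Request:
servo_tool(turn=[[0, 0, 0], [0, 0, 0]], linear=[[0, 0, 1], [0, 0, 0]], gripper=[60, 60])

```text
clock: 7.5
ee_pos: [0.4276, -0.2368, 0.0601]
tcp_rot: [-0.296, -3.128, -0.0]
wrist_force: [-0.5, 0.9, -1.9]
finger_gap: 0.0654
gripper_force: 39.6
```

Request:
servo_tool(turn=[[0, 0, 0], [0, 0, 0]], linear=[[0, 0, 1], [0, 0, 0]], gripper=[60, 60])

```text
clock: 7.75
ee_pos: [0.4277, -0.2369, 0.0597]
tcp_rot: [0.296, 3.127, -0.0]
wrist_force: [-1.7, 1.4, 4.3]
finger_gap: 0.0653
gripper_force: 40.1
```

Request:
servo_tool(turn=[[0, 0, 0], [0, 0, 0], [0, 0, 0], [0, 0, 0], [0, 0, 0], [0, 0, 0], [0, 0, 0], [0, 0, 0]], linear=[[0, 0, 0], [0, 0, 0], [0, 0, 0], [0, 0, -10], [0, 0, -40], [0, 0, -50], [0, 0, -30], [0, 0, 0]], gripper=[72, 80, 82, 82, 82, 82, 82, 82])

```text
clock: 8.75
ee_pos: [0.4289, -0.238, 0.192]
tcp_rot: [0.295, 3.122, -0.006]
wrist_force: [1.0, -0.3, -0.1]
finger_gap: 0.082
gripper_force: 0.0
```

Run:
```python
from h import *
plan(418,125,190,70)
_,im=snap('top','t1.png')
print(top_of('top',im,None,(15,150,150),(35,255,255),.072,(240,245,275,280)))
h=cv2.cvtColor(im,cv2.COLOR_RGB2HSV); print(h[261,205],h[255,212])
print(top_of('top',im,None,(0,0,190),(179,35,255),.066,(188,235,225,285)))
print(top_of('top',im,None,(35,25,60),(90,255,255),.098,(370,230,425,285)))
```

```text
pos [ 428.9 -238.   192. ] yaw 79.2 tilt [ 0.29 -0.26] F [ 1.  -0.3 -0.1] gap 82.0 j6 -2.12 t 8.75
turn z 9.2 lin before turn [7.880e+01 3.545e+02 3.000e-01] after [1.344e+02 3.374e+02 3.000e-01]
(array([413.4, 118.6]), array([40.4, 27.5]), 9.3, 'circ', array([412.6, 123.5]), 20.3)
[100   6 241] [ 18  52 198]
(array([423.4, 249.7]), array([126.2,  90.7]), 0.2, 'circ', array([423.1, 247.9]), 76.0)
(array([ 423.7, -208.8]), array([19.1, 27. ]), 70.7, 'circ', array([ 424.7, -209.3]), 14.7)
```

Request:
servo_tool(turn=[[0, 0, 0], [0, 0, 0], [0, 0, 0], [0, 0, 0], [0, 0, 0], [0, 0, 0], [0, 0, 0], [0, 0, 0], [0, 0, 0], [0, 0, 0]], linear=[[6, 25, 0], [11, 50, 0], [12, 57, 0], [13, 60, 0], [13, 60, 0], [12, 50, 0], [8, 34, 0], [4, 18, 0], [0, 0, 0], [0, 0, 0]], gripper=[82, 82, 82, 82, 82, 82, 82, 82, 82, 82])

```text
clock: 10.05
ee_pos: [0.4159, 0.1251, 0.1884]
tcp_rot: [-0.296, -3.126, 0.001]
wrist_force: [0.5, -0.1, 0.2]
finger_gap: 0.0818
gripper_force: 0.0
```

Request:
servo_tool(turn=[[0, 0, 0], [0, 0, 0], [0, 0, 0], [0, 0, 0]], linear=[[0, 0, 0], [0, 0, 0], [0, 0, 0], [0, 0, 0]], gripper=[82, 82, 82, 82])

```text
clock: 10.55
ee_pos: [0.4164, 0.1255, 0.1892]
tcp_rot: [0.297, 3.128, -0.0]
wrist_force: [0.3, 0.4, -0.3]
finger_gap: 0.0823
gripper_force: 0.0
```

Run:
```python
from h import *
plan(418,125,60)
s,im=snap('wrist','w4.png')
```

```text
pos [416.4 125.5 189.2] yaw 79.17 tilt [ 0. -0.] F [ 0.3  0.4 -0.3] gap 82.3 j6 -1.35 t 10.55
turn z 0 lin before turn [ -1.6  -0.2 129.2] after [ -1.6  -0.2 129.2]
```

View pics/w4.png

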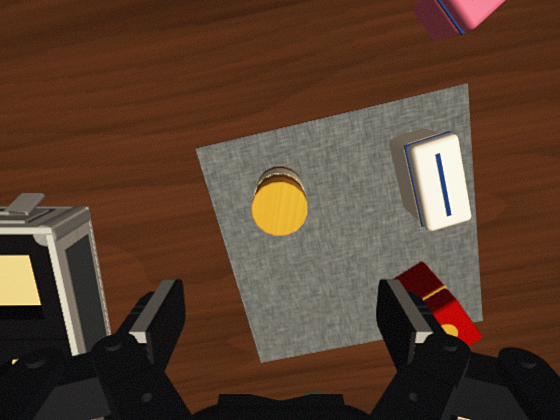

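Run:
```python
from h import *
s=arm.observe(); im=cv2.imread('pics/w4.png')[:,:,::-1].copy()
print(top_of('wrist',im,s,(18,150,140),(35,255,255),.072,(240,170,320,240)))
print((pix2w('wrist',[[280,207]],.072,s)*1000).round(1))
print(top_of('wrist',im,s,(0,0,190),(179,60,255),.066,(400,128,475,235)))
print((pix2w('wrist',[[440,159],[449,216],[410,138],[455,132],[470,222],[428,230]],.066,s)*1000).round(1).tolist())
```

```text
(array([417.5, 125. ]), array([42.7, 43.1]), 84.7, 'circ', array([417.6, 125.2]), 22.0)
[[416.3 126.   72. ]]
(array([423.7, 252. ]), array([70.5, 34.1]), 7.3, 'circ', array([423.8, 252.3]), 37.8)
[[403.7, 251.3, 66.0], [450.8, 256.2, 66.0], [383.8, 230.3, 66.0], [385.7, 263.0, 66.0], [459.1, 272.3, 66.0], [459.7, 239.2, 66.0]]
```

The jar lid is at (280,207), which gives (417,125) mm. The sugar box lid is at (440,185).

Request:
servo_tool(turn=[[0, 0, 0], [0, 0, 0], [0, 0, 0], [0, 0, 0], [0, 0, 0], [0, 0, 0], [0, 0, 0], [0, 0, 0], [0, 0, 0], [0, 0, 0]], linear=[[-1, 0, 30], [0, 0, 50], [0, 0, 48], [0, 0, 20], [0, 0, 10], [0, 0, 0], [0, 0, 0], [0, 0, 0], [0, 0, 0], [0, 0, 0]], gripper=[82, 82, 82, 82, 82, 82, 65, 50, 38, 38])

```text
clock: 11.85
ee_pos: [0.4179, 0.1255, 0.0321]
tcp_rot: [0.296, 3.126, 0.0]
wrist_force: [-0.4, 0.5, 4.9]
finger_gap: 0.0428
gripper_force: 35.0
```

Request:
servo_tool(turn=[[0, 0, 0], [0, 0, 0], [0, 0, 0]], linear=[[0, 0, 0], [0, 0, 0], [0, 0, 0]], gripper=[38, 38, 38])

```text
clock: 12.22
ee_pos: [0.4179, 0.1255, 0.0321]
tcp_rot: [0.296, 3.126, 0.0]
wrist_force: [-0.2, -0.2, 4.8]
finger_gap: 0.0429
gripper_force: 35.0
```

Run:
```python
from h import *
plan(551.8,-151.9,145,79.2)
```

```text
pos [417.9 125.5  32.1] yaw 79.19 tilt [0.11 0.  ] F [-0.2 -0.2  4.8] gap 42.9 j6 -1.35 t 12.225
turn z -0.0 lin before turn [-183.7 -247.3 -112.7] after [-183.7 -247.4 -112.7]
```

Request:
servo_tool(turn=[[0, 0, 0], [0, 0, 0], [0, 0, 0], [0, 0, 0], [0, 0, 0], [0, 0, 0], [0, 0, 0], [0, 0, 0], [0, 0, 0], [0, 0, 0]], linear=[[0, 0, -13], [0, 0, -40], [0, 0, -40], [-12, -16, -20], [-30, -40, 0], [-36, -48, 0], [-36, -48, 0], [-34, -46, 0], [-24, -33, 0], [-12, -16, 0]], gripper=[38, 38, 38, 38, 38, 38, 38, 38, 38, 38])

```text
clock: 13.48
ee_pos: [0.5523, -0.1537, 0.1447]
tcp_rot: [0.299, 3.126, -0.001]
wrist_force: [-0.9, 1.0, -2.6]
finger_gap: 0.043
gripper_force: 36.4
```

Request:
servo_tool(turn=[[0, 0, 0], [0, 0, 0], [0, 0, 0], [0, 0, 0], [0, 0, 0]], linear=[[0, 0, 0], [0, 0, 0], [0, 0, 0], [0, 0, 0], [0, 0, 0]], gripper=[38, 38, 38, 38, 38])

```text
clock: 14.1
ee_pos: [0.5517, -0.1511, 0.1442]
tcp_rot: [-0.295, -3.128, -0.0]
wrist_force: [0.0, 0.1, -2.2]
finger_gap: 0.0428
gripper_force: 36.4
```

Run:
```python
from h import *
plan(551.8,-151.9,61,79.2)
s,im=snap('wrist','w5.png')
```

```text
pos [ 551.7 -151.1  144.2] yaw 79.23 tilt [-0.01  0.  ] F [ 0.   0.1 -2.2] gap 42.8 j6 -1.85 t 14.1
turn z 0.0 lin before turn [-0.3 -0.8 83.2] after [-0.3 -0.8 83.2]
```

View pics/w5.png

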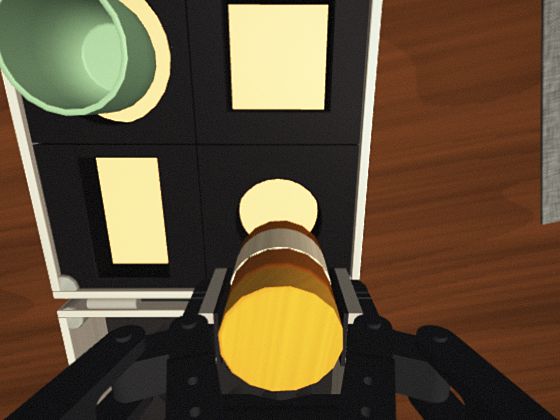

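The jar hangs upright, the cup sits in its cut-out, and the small round recess is at (278,210). The square recess spans 229–327 by 5–109, the oblong one 97–168 by 157–263.

Run:
```python
from h import *
s=arm.observe(); b=.002; Rm=R.from_rotvec(s['tcp_rot']).as_matrix()
e1=-Rm[:2,0]; e2=Rm[:2,1]
def f(n,uv,z): 
    w=pix2w('wrist',uv,z,s)[:,:2]*1000; print(n,'u',(w@e1).round(1),'v',(w@e2).round(1))
f('jar floor l/r',[[239,210],[318,210]],.029+b); f('jar rim top',[[278,179]],.053+b)
f('hseam',[[260,145],[90,145]],.053+b); f('vseam',[[198,180]],.053+b)
f('caddy floor TL TR BR BL',[[229,5],[328,5],[325,109],[232,109]],.029+b); f('rim bottom/left/right/top',[[278,112],[224,60],[333,60],[278,3]],.053+b)
f('box floor',[[97,157],[158,157],[168,263],[112,265]],.029+b); f('box rim right/top',[[163,210],[125,157]],.053+b)
for n,p in(('cup',(427.8,-235.9)),('jar',(551.8,-151.9)),('caddy',(447.8,-131.9)),('box',(531.8,-255.9))): print(n,(np.array(p)@e1).round(1),(np.array(p)@e2).round(1))
```

```text
jar floor l/r u [571.2 571.2] v [-76.2 -15.9]
jar rim top u [541.7] v [-46.2]
hseam u [519.1 519.2] v [ -57.9 -168. ]
vseam u [542.4] v [-99.9]
caddy floor TL TR BR BL u [434.2 434.2 497.5 497.4] v [-77.3 -14.2 -13.5 -78.2]
rim bottom/left/right/top u [498.5 468.4 468.4 438.4] v [-46.1 -78.6 -12.8 -45.9]
box floor u [530.9 530.8 615.7 617.4] v [-177.3 -133.3 -134.7 -179.6]
box rim right/top u [563.5 527. ] v [-125.6 -146.6]
cup 464.4 -151.7
jar 570.5 -46.0
caddy 464.6 -45.8
box 570.3 -151.9
```

Request:
servo_tool(turn=[[0, 0, 0], [0, 0, 0], [0, 0, 0], [0, 0, 0], [0, 0, 0], [0, 0, 0], [0, 0, 0], [0, 0, 0]], linear=[[-0.5, -0.5, 20], [0, 0, 30], [0, 0, 20], [0, 0, 8], [0, 0, 2], [0, 0, 1], [0, 0, 0], [0, 0, 0]], gripper=[38, 38, 38, 38, 38, 38, 38, 38])

```text
clock: 15.15
ee_pos: [0.5525, -0.1524, 0.0637]
tcp_rot: [0.296, 3.127, -0.001]
wrist_force: [-0.0, 1.3, -1.7]
finger_gap: 0.0432
gripper_force: 36.4
```

Request:
servo_tool(turn=[[0, 0, 0], [0, 0, 0]], linear=[[0, 0, 1], [0, 0, 0]], gripper=[38, 38])

```text
clock: 15.4
ee_pos: [0.5522, -0.1522, 0.0621]
tcp_rot: [-0.296, -3.128, 0.0]
wrist_force: [-0.2, -0.2, -1.5]
finger_gap: 0.0431
gripper_force: 36.4
```

Request:
servo_tool(turn=[[0, 0, 0], [0, 0, 0]], linear=[[0, 0, 1], [0, 0, 0]], gripper=[38, 38])

```text
clock: 15.65
ee_pos: [0.5522, -0.1523, 0.0612]
tcp_rot: [0.296, 3.128, -0.0]
wrist_force: [0.9, 0.3, -1.3]
finger_gap: 0.0431
gripper_force: 36.4
```

Request:
servo_tool(turn=[[0, 0, 0], [0, 0, 0]], linear=[[0, 0, 0.7], [0, 0, 0]], gripper=[38, 38])

```text
clock: 15.9
ee_pos: [0.5523, -0.1523, 0.0611]
tcp_rot: [0.296, 3.127, -0.0]
wrist_force: [-1.0, 0.1, 5.3]
finger_gap: 0.0427
gripper_force: 36.9
```

Request:
servo_tool(turn=[[0, 0, 0], [0, 0, 0], [0, 0, 0], [0, 0, 0], [0, 0, 0], [0, 0, 0], [0, 0, 0], [0, 0, 0], [0, 0, 0], [0, 0, 0]], linear=[[0, 0, 0], [0, 0, 0], [0, 0, -10], [0, 0, -40], [0, 0, -50], [0, 0, -30], [5, 25, 0], [9, 50, 0], [11, 58, 0], [11, 58, 0]], gripper=[52, 64, 68, 75, 82, 82, 82, 82, 82, 82])

```text
clock: 17.15
ee_pos: [0.5527, 0.0436, 0.1911]
tcp_rot: [0.297, 3.126, 0.0]
wrist_force: [-0.2, 0.1, 0.2]
finger_gap: 0.082
gripper_force: 0.0
```

Request:
servo_tool(turn=[[0, 0, 0], [0, 0, 0], [0, 0, 0], [0, 0, 0], [0, 0, 0], [0, 0, -9.2], [0, 0, -9.2], [0, 0, -9.1], [0, 0, -9.1], [0, 0, 0]], linear=[[11, 58, 0], [11, 58, 0], [9, 45, 0], [5, 25, 0], [2, 10, 0], [0, 0, 0], [0, 0, 0], [0, 0, 0], [0, 0, 0], [0, 0, 0]], gripper=[82, 82, 82, 82, 82, 82, 82, 82, 82, 82])

```text
clock: 18.4
ee_pos: [0.5523, 0.2408, 0.1906]
tcp_rot: [0.696, -3.063, 0.0]
wrist_force: [0.1, 0.8, -1.2]
finger_gap: 0.0824
gripper_force: 0.0
```

Request:
servo_tool(turn=[[0, 0, 0], [0, 0, 0], [0, 0, 0]], linear=[[0, 0, 0], [0, 0, 0], [0, 0, 0]], gripper=[82, 82, 82])

```text
clock: 18.77
ee_pos: [0.5521, 0.2417, 0.1904]
tcp_rot: [0.7, -3.063, 0.0]
wrist_force: [-0.3, 0.2, -0.4]
finger_gap: 0.0817
gripper_force: 0.0
```

Run:
```python
from h import *
plan(552,242.5,31,115.8)
s,im=snap('wrist','w6.png')
print(top_of('wrist',im,s,(0,150,165),(35,255,255),.078,(180,120,400,300)))
```

```text
pos [552.1 241.7 190.4] yaw 115.75 tilt [-0. -0.] F [-0.3  0.2 -0.4] gap 81.7 j6 -1.79 t 18.775
turn z -0.1 lin before turn [ -0.3   0.8 159.4] after [ -0.3   0.8 159.4]
(array([551.2, 243.7]), array([44.6, 45.8]), 25.7, 'circ', array([551.1, 243.5]), 31.0)
```

View pics/w6.png

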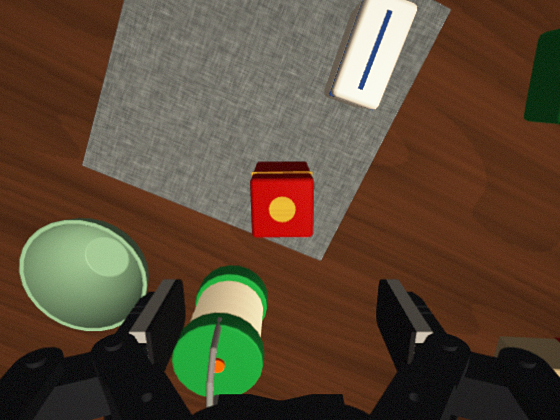

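The caddy lid is square in view at (282,207). The lantern stands beyond it, base edge at (232,267) and cap at (218,355). I check the clearance.

Run:
```python
from h import *
s=arm.observe(); Rm=R.from_rotvec(s['tcp_rot']).as_matrix()
for uv,z in(([[218,355],[263,355],[218,313]],.103),([[232,266],[267,288]],.012)):
    print(((pix2w('wrist',uv,z,s)-s['ee_pos'])@Rm*1000).round(0).tolist())
plan(551.3,243.3,31,115.7)
```

```text
[[-114.0, -49.0, 87.0], [-114.0, -13.0, 87.0], [-75.0, -47.0, 87.0]]
[[-82.0, -48.0, 178.0], [-107.0, -13.0, 178.0]]
pos [552.1 241.7 190.4] yaw 115.76 tilt [-0. -0.] F [-0.2  0.8 -0.2] gap 82.1 j6 -1.79 t 18.825
turn z 0.1 lin before turn [  0.    1.7 159.4] after [  0.    1.7 159.4]
```

Request:
servo_tool(turn=[[0, 0, 0], [0, 0, 0], [0, 0, 0], [0, 0, 0], [0, 0, 0], [0, 0, 0], [0, 0, 0], [0, 0, 0], [0, 0, 0], [0, 0, 0]], linear=[[0, 1.5, 30], [0, 0, 50], [0, 0, 48], [0, 0, 20], [0, 0, 9], [0, 0, 0], [0, 0, 0], [0, 0, 0], [0, 0, 0], [0, 0, 0]], gripper=[82, 82, 82, 82, 82, 82, 65, 52, 42, 42])

```text
clock: 20.08
ee_pos: [0.5523, 0.2433, 0.0347]
tcp_rot: [-0.701, 3.06, 0.0]
wrist_force: [-0.2, -0.1, 5.8]
finger_gap: 0.0472
gripper_force: 37.0
```

Request:
servo_tool(turn=[[0, 0, 0], [0, 0, 0], [0, 0, 0]], linear=[[0, 0, 0], [0, 0, 0], [0, 0, 0]], gripper=[42, 42, 42])

```text
clock: 20.45
ee_pos: [0.5522, 0.2433, 0.0346]
tcp_rot: [-0.701, 3.06, 0.0]
wrist_force: [-0.6, -0.1, 5.8]
finger_gap: 0.0476
gripper_force: 37.0
```

Run:
```python
from h import *
plan(448.5,-132.2,145,79.2)
```

```text
pos [552.2 243.3  34.6] yaw 115.79 tilt [0.12 0.03] F [-0.6 -0.1  5.8] gap 47.6 j6 -1.79 t 20.45
turn z 36.6 lin before turn [ 256.5 -293.  -110.8] after [  31.3 -388.2 -110.8]
```

Request:
servo_tool(turn=[[0, 0, 0], [0, 0, 0], [0, 0, 0], [0, 0, 9.2], [0, 0, 9.2], [0, 0, 9.1], [0, 0, 9.1], [0, 0, 0], [0, 0, 0], [0, 0, 0]], linear=[[0, 0, -13], [0, 0, -40], [0, 0, -40], [0, 0, -22], [0, 0, 0], [0, 0, 0], [0, 0, 0], [2, -25, 0], [4, -50, 0], [5, -58, 0]], gripper=[42, 42, 42, 42, 42, 42, 42, 42, 42, 42])

```text
clock: 21.7
ee_pos: [0.5153, 0.1139, 0.1487]
tcp_rot: [0.292, 3.127, -0.0]
wrist_force: [0.4, -1.3, -1.6]
finger_gap: 0.0479
gripper_force: 36.7
```

Request:
servo_tool(turn=[[0, 0, 0], [0, 0, 0], [0, 0, 0], [0, 0, 0], [0, 0, 0], [0, 0, 0], [0, 0, 0], [0, 0, 0], [0, 0, 0], [0, 0, 0]], linear=[[5, -58, 0], [5, -58, 0], [5, -58, 0], [3, -45, 0], [2, -25, 0], [0, -11, 0], [0, 0, 0], [0, 0, 0], [0, 0, 0], [0, 0, 0]], gripper=[42, 42, 42, 42, 42, 42, 42, 42, 42, 42])

```text
clock: 22.95
ee_pos: [0.4483, -0.1314, 0.1484]
tcp_rot: [-0.294, -3.128, -0.0]
wrist_force: [-0.9, 0.3, -1.6]
finger_gap: 0.0477
gripper_force: 36.8
```

Run:
```python
from h import *
plan(448.5,-132.2,64,79.2)
s,im=snap('wrist','w7.png')
```

```text
pos [ 448.3 -131.4  148.4] yaw 79.26 tilt [-0.01  0.01] F [-0.9  0.3 -1.6] gap 47.7 j6 -1.91 t 22.95
turn z 0.1 lin before turn [-0.3 -0.7 84.4] after [-0.3 -0.7 84.4]
```

View pics/w7.png

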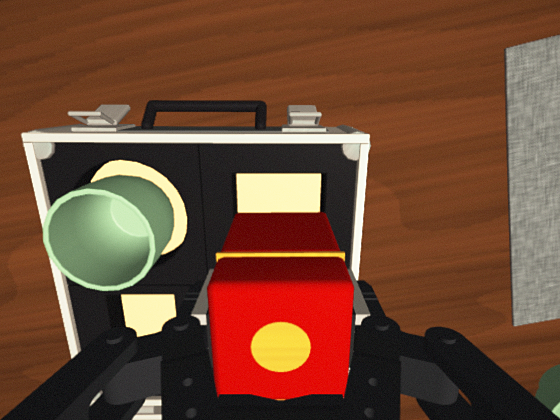

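The caddy is held square with its recess (floor edge at row 173, columns 236–322). I lower it.

Request:
servo_tool(turn=[[0, 0, 0], [0, 0, 0], [0, 0, 0], [0, 0, 0], [0, 0, 0], [0, 0, 0], [0, 0, 0], [0, 0, 0]], linear=[[-0.5, -0.5, 20], [0, 0, 30], [0, 0, 20], [0, 0, 9], [0, 0, 2], [0, 0, 1], [0, 0, 0], [0, 0, 0]], gripper=[42, 42, 42, 42, 42, 42, 42, 42])

```text
clock: 24.0
ee_pos: [0.4489, -0.1329, 0.0669]
tcp_rot: [0.296, 3.127, -0.001]
wrist_force: [-0.0, 0.3, -1.0]
finger_gap: 0.0476
gripper_force: 36.7
```

Request:
servo_tool(turn=[[0, 0, 0], [0, 0, 0]], linear=[[0, 0, 1], [0, 0, 0]], gripper=[42, 42])

```text
clock: 24.25
ee_pos: [0.4486, -0.1328, 0.0655]
tcp_rot: [0.296, 3.128, -0.0]
wrist_force: [1.0, 0.6, -1.5]
finger_gap: 0.0477
gripper_force: 36.7
```

Request:
servo_tool(turn=[[0, 0, 0], [0, 0, 0]], linear=[[0, 0, 0.8], [0, 0, 0]], gripper=[42, 42])

```text
clock: 24.5
ee_pos: [0.4485, -0.1327, 0.0645]
tcp_rot: [-0.296, -3.127, -0.0]
wrist_force: [0.0, -0.5, -1.0]
finger_gap: 0.0479
gripper_force: 36.7
```

Request:
servo_tool(turn=[[0, 0, 0], [0, 0, 0]], linear=[[0, 0, 0.8], [0, 0, 0]], gripper=[42, 42])

```text
clock: 24.75
ee_pos: [0.4485, -0.1327, 0.0637]
tcp_rot: [-0.296, -3.127, -0.0]
wrist_force: [0.4, 1.0, -1.1]
finger_gap: 0.0479
gripper_force: 36.7
```

Request:
servo_tool(turn=[[0, 0, 0], [0, 0, 0]], linear=[[0, 0, 0.5], [0, 0, 0]], gripper=[42, 42])

```text
clock: 25.0
ee_pos: [0.4486, -0.1328, 0.0636]
tcp_rot: [0.296, 3.128, -0.0]
wrist_force: [-1.1, -0.1, 2.9]
finger_gap: 0.0478
gripper_force: 37.1
```

Request:
servo_tool(turn=[[0, 0, 0], [0, 0, 0], [0, 0, 0], [0, 0, 0], [0, 0, 0], [0, 0, 0], [0, 0, 0], [0, 0, 0], [0, 0, 0], [0, 0, 0]], linear=[[0, 0, 0], [0, 0, 0], [0, 0, -10], [0, 0, -40], [0, 0, -50], [0, 0, -30], [6, 25, 0], [12, 48, 0], [15, 57, 0], [15, 57, 0]], gripper=[56, 66, 70, 75, 82, 82, 82, 82, 82, 82])

```text
clock: 26.25
ee_pos: [0.4364, 0.0613, 0.194]
tcp_rot: [0.298, 3.126, 0.0]
wrist_force: [2.1, 0.4, -0.2]
finger_gap: 0.0819
gripper_force: 0.0
```

Request:
servo_tool(turn=[[0, 0, 0], [0, 0, 0], [0, 0, 0], [0, 0, 0], [0, 0, 0], [0, 0, -8.9], [0, 0, -8.9], [0, 0, 0], [0, 0, 0], [0, 0, 0]], linear=[[15, 57, 0], [14, 57, 0], [11, 42, 0], [6, 22, 0], [2, 8, 0], [0, 0, 0], [0, 0, 0], [0, 0, 0], [0, 0, 0], [0, 0, 0]], gripper=[82, 82, 82, 82, 82, 82, 82, 82, 82, 82])

```text
clock: 27.5
ee_pos: [0.4244, 0.2513, 0.1934]
tcp_rot: [-0.189, 3.136, -0.0]
wrist_force: [0.8, 0.3, -0.0]
finger_gap: 0.0823
gripper_force: 0.0
```

Run:
```python
from h import *
s,im=snap('wrist','w8.png'); 
t=top_of('wrist',im,s,(0,0,190),(179,60,255),.066,(190,120,380,320)); print(t)
plan(t[0][0],t[0][1],28,97)
```

```text
(array([423.7, 252.8]), array([69.9, 34.7]), 6.9, 'circ', array([423.7, 253. ]), 37.9)
pos [424.3 251.4 193.3] yaw 96.91 tilt [-0. -0.] F [-0.2 -0.4 -0.7] gap 81.6 j6 -1.38 t 27.55
turn z -0.1 lin before turn [  0.4   1.5 165.3] after [  0.4   1.5 165.3]
```

View pics/w8.png

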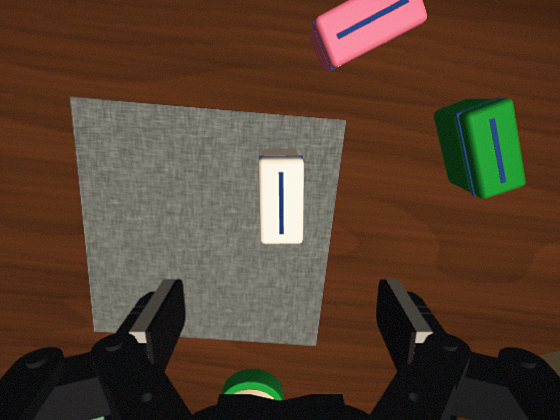

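The white box with the blue line is at (281,200), aligned with the tool.

Request:
servo_tool(turn=[[0, 0, 0], [0, 0, 0], [0, 0, 0], [0, 0, 0], [0, 0, 0], [0, 0, 0], [0, 0, 0], [0, 0, 0], [0, 0, 0], [0, 0, 0]], linear=[[0.5, 1.5, 30], [0, 0, 50], [0, 0, 50], [0, 0, 21], [0, 0, 10], [0, 0, 0], [0, 0, 0], [0, 0, 0], [0, 0, 0], [0, 0, 0]], gripper=[82, 82, 82, 82, 82, 82, 65, 50, 40, 30], newtons=45)

```text
clock: 28.8
ee_pos: [0.424, 0.2531, 0.0331]
tcp_rot: [-0.192, 3.135, 0.0]
wrist_force: [-0.7, -0.5, 5.9]
finger_gap: 0.0353
gripper_force: 45.8
```

Request:
servo_tool(turn=[[0, 0, 0], [0, 0, 0], [0, 0, 0], [0, 0, 0]], linear=[[0, 0, 0], [0, 0, 0], [0, 0, 0], [0, 0, 0]], gripper=[30, 30, 30, 30])

```text
clock: 29.3
ee_pos: [0.424, 0.2531, 0.0331]
tcp_rot: [-0.192, 3.135, 0.0]
wrist_force: [-1.0, -1.2, 6.8]
finger_gap: 0.0353
gripper_force: 45.8
```

Run:
```python
from h import *
plan(532.4,-256.2,145,79.2)
```

```text
pos [424.  253.1  33.1] yaw 97.0 tilt [0.07 0.02] F [-1.  -1.2  6.8] gap 35.3 j6 -1.38 t 29.3
turn z 17.8 lin before turn [ -45.7 -518.7 -112. ] after [-202.1 -479.9 -112. ]
```

Request:
servo_tool(turn=[[0, 0, 0], [0, 0, 0], [0, 0, 0], [0, 0, 8.9], [0, 0, 8.9], [0, 0, 0], [0, 0, 0], [0, 0, 0], [0, 0, 0], [0, 0, 0]], linear=[[0, 0, -13], [0, 0, -40], [0, 0, -45], [0, 0, -34], [0, 0, -10], [-10, -24, 0], [-18, -43, 0], [-22, -52, 0], [-22, -52, 0], [-22, -52, 0]], gripper=[30, 30, 30, 30, 30, 30, 30, 30, 30, 30])

```text
clock: 30.55
ee_pos: [0.4738, 0.0149, 0.1747]
tcp_rot: [-0.296, -3.128, -0.0]
wrist_force: [1.1, 0.4, -3.2]
finger_gap: 0.0356
gripper_force: 45.9
```

Request:
servo_tool(turn=[[0, 0, 0], [0, 0, 0], [0, 0, 0], [0, 0, 0], [0, 0, 0], [0, 0, 0], [0, 0, 0], [0, 0, 0], [0, 0, 0], [0, 0, 0]], linear=[[-22, -52, 0], [-22, -52, 0], [-22, -52, 0], [-20, -48, 0], [-12, -30, 0], [-7, -16, 0], [-3, -7, 0], [0, 0, 0], [0, 0, 0], [0, 0, 0]], gripper=[30, 30, 30, 30, 30, 30, 30, 30, 30, 30])

```text
clock: 31.8
ee_pos: [0.5318, -0.2551, 0.1743]
tcp_rot: [-0.294, -3.127, -0.001]
wrist_force: [-0.1, 0.1, -2.1]
finger_gap: 0.0355
gripper_force: 45.9
```

Run:
```python
from h import *
plan(532.4,-256.2,62.2,79.2)
s,im=snap('wrist','w9.png')
```

```text
pos [ 531.8 -255.1  174.3] yaw 79.26 tilt [-0.03  0.03] F [-0.1  0.1 -2.1] gap 35.5 j6 -2.02 t 31.8
turn z 0.1 lin before turn [ -0.8  -1.  112.1] after [ -0.8  -1.  112.1]
```

View pics/w9.png

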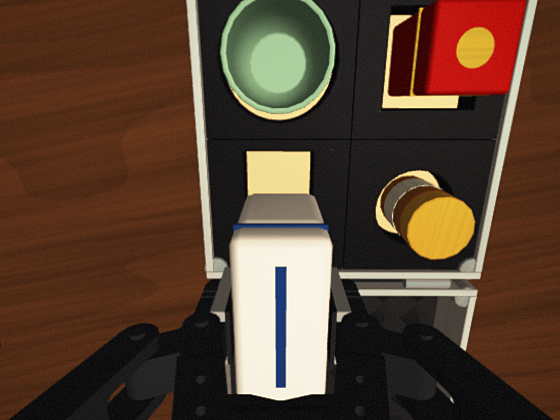

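The sugar box is square over its recess (floor edge at row 152, columns 247–310). The cup, jar and caddy are seated. I lower it.

Request:
servo_tool(turn=[[0, 0, 0], [0, 0, 0], [0, 0, 0], [0, 0, 0], [0, 0, 0], [0, 0, 0], [0, 0, 0], [0, 0, 0], [0, 0, 0]], linear=[[-1, -1, 20], [0, 0, 35], [0, 0, 30], [0, 0, 15], [0, 0, 6], [0, 0, 2], [0, 0, 1], [0, 0, 0], [0, 0, 0]], gripper=[30, 30, 30, 30, 30, 30, 30, 30, 30])

```text
clock: 32.98
ee_pos: [0.533, -0.2577, 0.0659]
tcp_rot: [0.296, 3.127, -0.001]
wrist_force: [-0.6, 0.2, -1.8]
finger_gap: 0.0352
gripper_force: 45.8
```

Request:
servo_tool(turn=[[0, 0, 0], [0, 0, 0]], linear=[[0, 0, 1], [0, 0, 0]], gripper=[30, 30])

```text
clock: 33.22
ee_pos: [0.5327, -0.2574, 0.0643]
tcp_rot: [-0.296, -3.128, -0.0]
wrist_force: [-1.1, -0.4, -2.6]
finger_gap: 0.0356
gripper_force: 45.8
```

Request:
servo_tool(turn=[[0, 0, 0], [0, 0, 0]], linear=[[0, 0, 0.8], [0, 0, 0]], gripper=[30, 30])

```text
clock: 33.48
ee_pos: [0.5327, -0.2574, 0.0634]
tcp_rot: [-0.296, -3.127, -0.0]
wrist_force: [0.7, -0.4, -2.2]
finger_gap: 0.0355
gripper_force: 45.8
```

Request:
servo_tool(turn=[[0, 0, 0], [0, 0, 0]], linear=[[0, 0, 0.9], [0, 0, 0]], gripper=[30, 30])

```text
clock: 33.72
ee_pos: [0.5327, -0.2574, 0.0625]
tcp_rot: [-0.296, -3.127, -0.0]
wrist_force: [-0.3, -0.6, -2.4]
finger_gap: 0.0351
gripper_force: 45.8
```

Request:
servo_tool(turn=[[0, 0, 0], [0, 0, 0]], linear=[[0, 0, 0.6], [0, 0, 0]], gripper=[30, 30])

```text
clock: 33.98
ee_pos: [0.5328, -0.2575, 0.0621]
tcp_rot: [0.296, 3.127, -0.0]
wrist_force: [0.9, 0.3, -1.9]
finger_gap: 0.0352
gripper_force: 46.0
```

Request:
servo_tool(turn=[[0, 0, 0], [0, 0, 0]], linear=[[0, 0, 0.6], [0, 0, 0]], gripper=[30, 30])

```text
clock: 34.22
ee_pos: [0.5328, -0.2575, 0.0621]
tcp_rot: [0.296, 3.127, -0.0]
wrist_force: [-2.1, 0.6, 4.9]
finger_gap: 0.0355
gripper_force: 46.6
```

Contact is made. I release, rise, and back off toward the base side for a final look.

Request:
servo_tool(turn=[[0, 0, 0], [0, 0, 0], [0, 0, 0], [0, 0, 0], [0, 0, 0], [0, 0, 0], [0, 0, 0], [0, 0, 0], [0, 0, 0], [0, 0, 0]], linear=[[0, 0, 0], [0, 0, 0], [0, 0, 0], [0, 0, -10], [0, 0, -40], [0, 0, -50], [0, 0, -50], [0, 0, -50], [0, 0, 0], [0, 0, 0]], gripper=[42, 50, 56, 56, 56, 56, 56, 56, 56, 56])

```text
clock: 35.48
ee_pos: [0.5323, -0.2571, 0.2614]
tcp_rot: [-0.296, -3.127, -0.0]
wrist_force: [0.3, -0.4, 0.3]
finger_gap: 0.0562
gripper_force: 0.0
```

Request:
servo_tool(turn=[[0, 0, 0], [0, 0, 0], [0, 0, 0], [0, 0, 0], [0, 0, 0], [0, 0, 0]], linear=[[-10, 20, 0], [-15, 35, 0], [-15, 30, 0], [0, 15, 0], [0, 0, 0], [0, 0, 0]], gripper=[56, 56, 56, 56, 56, 56])

```text
clock: 36.22
ee_pos: [0.59, -0.1675, 0.261]
tcp_rot: [-0.297, -3.126, 0.0]
wrist_force: [0.1, 0.2, -0.4]
finger_gap: 0.056
gripper_force: 0.0
```

Run:
```python
from h import *
s,im=snap('wrist','w10.png')
plan(532,-256,62)
```

```text
pos [ 590.1 -167.7  261.2] yaw 79.13 tilt [-0.05 -0.01] F [-0.6 -0.2 -0.5] gap 56.1 j6 -1.84 t 36.275
turn z 0 lin before turn [ 40.3 -97.6 199.2] after [ 40.3 -97.6 199.2]
```

View pics/w10.png

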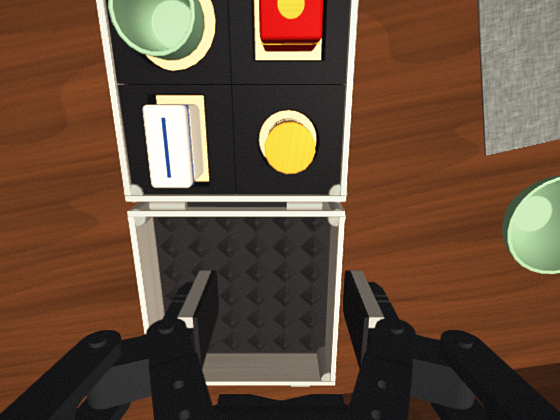

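All four pieces sit in their cut-outs, with the box stripe from (163,118) to (169,177). I check its angle and height numerically.

Run:
```python
from h import *
s=arm.observe(); im=cv2.imread('pics/w10.png')[:,:,::-1].copy()
print('box',top_of('wrist',im,s,(0,0,150),(179,45,255),.095,(140,100,194,190)))
print('caddy',top_of('wrist',im,s,(0,200,165),(35,255,255),.107,(255,0,330,42)))
w=pix2w('wrist',[[163,118],[169,177]],.095,s)*1000; d=w[1]-w[0]; print(w,np.degrees(np.arctan2(d[1],d[0])))
print('jar',top_of('wrist',im,s,(18,150,140),(35,255,255),.101,(255,115,325,180)))
```

```text
box (array([ 533.1, -253.9]), array([39.7, 71.4]), 78.8, 'circ', array([ 533.1, -254.1]), 39.7)
caddy (array([ 458.4, -133.6]), array([46.1, 25.1]), 79.1, 'circ', array([ 457.7, -133.4]), 25.8)
[[ 508.6687721  -252.40801848   95.        ]
 [ 558.51339032 -262.07511519   95.        ]] -10.975945049716037
jar (array([ 552.9, -151.4]), array([42.8, 43.1]), 79.1, 'circ', array([ 552.6, -151.9]), 22.1)
```

The box is at -11°, square with its cut-out, and everything is seated with the robot clear.

```bash
python3 -c "
from workcell import arm
print(arm.finish_job())"
```

```text
the job is handed in; nothing more can be done
None
```

The cup, jar, caddy and sugar box were each set down in their matching cut-outs, with the caddy and box square. The bowl and lantern were not touched, and I handed the job in at about 36 s; no verdict came back.

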